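Draw the core plug out of a plaster mould with the puller rod

ROBOT

A 7-joint arm with a two-finger parallel gripper is mounted at the origin on the work surface. World frame = base frame: x ahead of the robot, y to its left, z up, the work surface at z = 0. Lengths are in m, angles in rad, forces in N, time in s.
With the tool pointing down it reaches from about 0.425 to 0.925 m from the base axis. Payload 6.8 kg.
Tool frame: the origin (TCP) lies at the very end of the fingers, on their centre line; the grasp point (between the pads) lies 19 mm behind it; z points along the fingers, y is the line along which they close (so a half turn about z gives the same grasp; the last joint's range is limited). The gripper opens to 85 mm and grips with 20 to 120 N. Pads are 22 mm wide; open, the fingers measure 114 mm over their backs; the gripper's body (76 mm by 85 mm) begins 54 mm behind the grasp point. The pads swing forward as they close: fully open they stand 13 mm farther back than shut.
Start: joints at [1.029, 0.477, 0.022, 1.555, -0.011, 1.109, -0.083], TCP at [0.284, -0.612, 0.231] pointing down, gripper open.
Joint ranges: [-2.96, 2.96], [-0.34, 2.1], [-1.41, 1.46], [0.24, 2.44], [-1.37, 4.51], [0.17, 1.92], [-2.96, 2.96]. Speed limits (rad/s): [2.39, 2.39, 3.14, 3.14, 3.14, 3.14, 3.14].

INTERFACE

Orientations are given as a rotation vector (axis times angle).
In Python, from bench import monitor, optics, r gives the robot as it stands.
- The arm moves only by the shell command python3 -m crank 'ROWS' [OPENING] [FORCE]. ROWS is JSON, a list of rows, each a list of 2 entries, a list of its own where there are three numbers: the shift along the tool's x, y, z in cm, then the turn, a rotation vector about the tool's x, y, z in rad. A call has 1 to 5 rows; each row shifts and turns the commanded pose from where the row before left it, along the tool's axes as they then stand; what a row does not reach is not made up. A row lasts 1/10 s, in which the tool goes at most 50 mm and 8.59 degrees, less where a joint would pass 70% of its speed; a pose out of reach is approached as far as the arm can. A call is refused whole if a number of a shift passes 5 or a number of a turn 0.15, either way. A call with a gripper value outside its range is refused whole. OPENING is the finger opening in cm, from 0 to 8.54, set as the call begins (- or left out, the last holds). The fingers move at their own pace and stop on an object; FORCE is the grip in N (left out, the last holds). Time passes only in rows, so rows that do not move let the fingers close. It gives the time, the measured TCP pose, the force, the opening and the grip force at its end, in the units of the state.
- monitor.get_obs(): the state, without advancing time (a new reading comes with each control period).
- optics.grab_frame(name): name is "scene" or "top" or "wrist"; returns (picture, depth): 420x560x3 uint8, red, green, blue; 420x560 float32, m along the optical axis (not along the pixel's ray), 0 where there is no reading.
- optics.camera_model(name): a dict with "vertical_fov" (degrees; the focal length in pixels is half the picture's height over the tangent of half this angle, whatever the lens; pixels are square), "cx", "cy" (the principal point, pixels), "D" ([k1, k2, p1, p2, k3] as OpenCV has them; the pictures are not rectified), "R" (3x3) and "t" (3): a world point X has camera coordinates R X + t; the wrist camera has in their place "hand_eye" (4x4, takes a point from camera to tool coordinates, whose origin is the TCP and whose axes are the flange's). Camera axes: x right, y down, z forward; pixel columns grow to the right and rows downward; lengths in m; the calibration is good to about 2 mm. A picture is of the moment at which its call begins: read the wrist's pose just before it. camera_model takes no time and is no camera call.
- r.hand_in(): hands the job in; it is judged then, once.
The state is a dict: "clock": time; "joints": joint angles; "qvel": joint speeds; "tau": joint torques, N m; "tcp_pos": TCP position; "orientation": TCP orientation; "contact_force": force on the tool from outside, world axes, zero at the start; "moment": the same for the moment, N m; "grip_width": finger opening in m; "gripper_force": force on a finger pad.
Only numpy, scipy, OpenCV 4.12 (cv2) and the standard library are available. Lean on these libraries where they do the work, as an engineer would, in place of code of your own. Each camera call takes 0.05 s, during which the arm holds its last target. There are 200 camera calls.

TASK

Take the red T-handled puller rod from its stand, put its pin through the slot in the blue core plug of the plaster mould and screw it in a quarter turn clockwise, then pull the plug straight up out of the mould. Set the plug down upright near the middle of the round wooden bat, without dropping it, and let go, leaving the rod screwed in. Do not tip the plug over or push the bowl, mug, jars or turning tool about.

Things in the scene. Friction and masses are not known exactly. Their poses are not given: they have to be found in the camera images.
- rod: Steel puller rod, 104 mm tall, 0.18 kg, upright in its stand at the start. Origin: centre of its lower tip; z up its axis. Shaft 12 mm thick. A dark collar, 32 mm across and 6 mm thick, has its underside 33 mm above the tip.
- rod_handle (a point): Middle of the rod's red T-bar handle, on the axis 92 mm above the tip. The bar is 80 mm long (rod's y), 16 mm wide (rod's x), 24 mm high.
- rod_pin (a point): Middle of the rod's round cross-pin (the thread's lug), on the axis 11 mm above the tip: 10 mm thick, 34 mm end to end, along the rod's y, parallel to the T-bar. A half turn of the rod makes no difference.
- stand: Wooden block 85 x 85 mm, 42 mm high, fixed to the table, with a through slot 15 x 44 mm (long along its y). Origin: centre of its underside. The rod's collar rests on its top with the pin hanging in the slot, T-bar along the slot; lift the rod at least 45 mm straight up to clear it.
- mould: White plaster mould, 120 x 120 mm, 72 mm high, fixed to the table, with a square pocket 63 mm wide and 60 mm deep, open at the top. Origin: centre of its underside.
- plug: Blue core plug sunk in the mould's pocket, top flush with the mould's top, so fingers cannot take it. 60 mm high, 60 x 60 mm above, 55 x 55 mm at the foot, 0.3 to 0.55 kg. Origin: centre of its underside, z up; at the start 12 mm above the table, on the pocket's floor. 1.5 mm loose all round; the pocket keeps it from turning.
- plug_slot (a point): Centre of the plug's brass top face, 60 mm above its underside. The slot in it, 15 mm wide (plug's x) and 42 mm long (plug's y), admits the rod's pin with the T-bar along the plug's y. Straight down, the pin meets stops when the rod's tip is 28 mm below the face (collar 5 mm above it).
- plug_thread (a point): On the plug's axis, 44 mm above its underside, in the coarse right-hand thread under the brass: it advances 5 mm in the quarter turn clockwise seen from above (anticlockwise is blocked), with 6 to 8 mm end play. A quarter turn brings the collar onto the brass (tip 33 mm below the face). Pulled then, the tip rises to 27 mm below the face before the plug lifts with it.
- bat: Round wooden bat, 150 mm across, 18 mm thick, fixed to the table. Origin: centre of its underside.
- bowl: Bystander: terracotta water bowl (empty), 130 mm across, 65 mm high. Loose.
- mug: Bystander: blue ceramic mug, 76 mm across, 85 mm high. Loose.
- jar: Bystander: amber glass jar with white cap, 60 mm across, 85 mm high. Loose.
- glaze: Bystander: white jar with green cap, 64 mm across, 110 mm high. Loose.
- turntool: Bystander: wooden-handled turning tool, 185 mm long, lying on the table. Loose.
Mind the look-alikes: they are no part of the job. What is meant by the rod is not green, orange or yellow, and is the larger of those in its own colour.

How it is judged:
By the outcome, as a careful person would: the job done as asked, in the order asked, and still so for the second after the job is handed in, with the robot touching nothing.
It also fails if it takes over 54 s, if anything falls off the work surface, if the arm or the gripper's body presses on something with over 40 N, if the wrist force passes 120 N, or if a joint passes its speed limit or range.

## Working session

There is one attempt and no reset: what is moved stays moved. The work goes in short steps, Python scripts to look and compute and a shell command to move; the robot and the scene stay as the last step left them, time stands still between calls to the robot, and variables do not carry over. Pictures are saved under pics/ and viewed, at most 10 in all, crops included, and the job is handed in when it is done.

```bash
ls; mkdir -p pics; python3 - <<'E'
from bench import monitor, optics, r
import cv2,numpy as np
print(monitor.get_obs())
for n in ("scene","top"):
    im,d=optics.grab_frame(n); cv2.imwrite(f"pics/{n}0.png",im[:,:,::-1]); np.savez(f"{n}0.npz",im=im,d=d)
    print(n,optics.camera_model(n))
print(optics.camera_model("wrist"))
E
```

```text
pics
{'clock': 0.0, 'joints': array([ 1.02893068,  0.47781332,  0.02231845,  1.55646655, -0.01149038,
        1.10930621, -0.08309695]), 'qvel': array([ 8.57875252e-04, -6.96285685e-04,  2.20375803e-03,  3.94134563e-04,
       -7.34520980e-04, -6.08001949e-05, -1.61716209e-03]), 'tau': array([ 6.65163716e-04, -5.96447539e+01,  1.60798028e+00, -2.81196767e+01,
        1.23563441e-02,  9.27410438e-03, -2.57534555e-05]), 'tcp_pos': array([ 0.28343718, -0.61194204,  0.23031008]), 'orientation': array([-3.06623312e+00, -6.75716964e-01,  8.40610637e-04]), 'contact_force': array([-0.35406008, -0.47624895, -0.07713116]), 'moment': array([-0.0058888 , -0.05652028, -0.00529481]), 'gripper_force': 0.0, 'grip_width': 0.08533617933518002}
scene {'vertical_fov': 49.327037847202114, 'cx': 273.05694693425124, 'cy': 205.3314432221061, 'D': array([-0.12220406,  0.        ,  0.        ,  0.        ,  0.        ]), 'R': array([[ 0.36100271,  0.9322693 , -0.02347315],
       [ 0.5073757 , -0.21746582, -0.83383362],
       [-0.7824621 ,  0.28910649, -0.55151654]]), 't': array([-0.18223837, -0.20585909,  1
[... 205 characters left out ...]
34, -0.99961785, -0.00806885],
       [-0.98799897,  0.02735911, -0.15201816],
       [ 0.15218082,  0.00395276, -0.98834476]]), 't': array([0.02466881, 0.54403513, 1.13922754])}
{'vertical_fov': 60.700413214957784, 'cx': 283.07601631029485, 'cy': 214.77795575325473, 'D': array([-0.04748308,  0.        ,  0.        ,  0.        ,  0.        ]), 'hand_eye': array([[-1.95436050e-04, -9.49210031e-01, -3.14643098e-01,
         8.12857303e-02],
       [ 9.99999956e-01, -1.14966750e-04, -2.74305872e-04,
        -2.83754536e-04],
       [ 2.24200391e-04, -3.14643138e-01,  9.49210011e-01,
        -1.42957009e-01],
       [ 0.00000000e+00,  0.00000000e+00,  0.00000000e+00,
         1.00000000e+00]])}
```

View pics/top0.png

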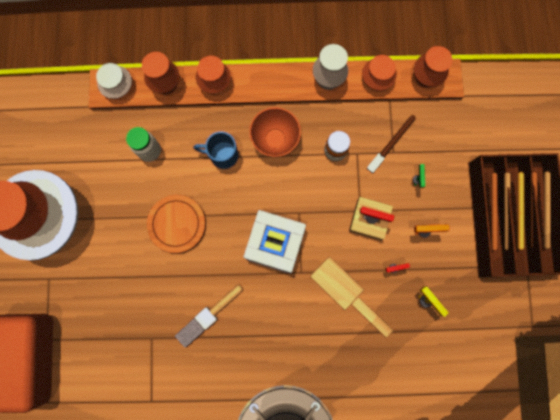

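View pics/scene0.png

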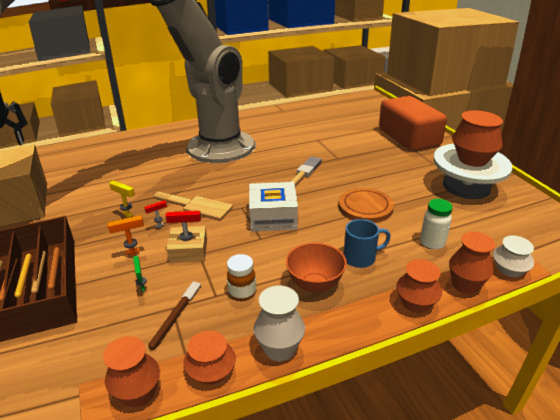

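The top view shows the red rod's T-bar at about (377,213) on its stand at (372,219). The mould and plug slot are at (275,241) and the bat at (176,223). The small red rod at (398,267) is a look-alike. Next I'll measure these points.

```bash
cat > h.py <<'E'
import cv2,numpy as np
from scipy.spatial.transform import Rotation as Ro
from bench import monitor,optics,r
def cam(n,o=None):
    m=optics.camera_model(n); f=210/np.tan(np.radians(m["vertical_fov"]/2))
    K=np.array([[f,0,m["cx"]],[0,f,m["cy"]],[0,0,1]])
    if n=="wrist":
        T=np.eye(4);T[:3,:3]=Ro.from_rotvec(o["orientation"]).as_matrix();T[:3,3]=o["tcp_pos"]
        M=T@m["hand_eye"]; R=M[:3,:3];c=M[:3,3]
    else: R=m["R"].T;c=-R@m["t"]
    return K,m["D"],R,c
def plane(C,p,z):
    K,D,R,c=C
    u=cv2.undistortPoints(np.float64(p).reshape(-1,1,2),K,D)[:,0]
    d=np.c_[u,np.ones(len(u))]@R.T
    return c+d*((z-c[2])/d[:,2])[:,None]
def blob(C,mask,z,roi,close=0):
    """largest blob in roi (x0,y0,x1,y1): world min-area rectangle on plane z"""
    m=np.zeros(mask.shape,np.uint8);x0,y0,x1,y1=roi;m[y0:y1,x0:x1]=mask[y0:y1,x0:x1]
    if close:m=cv2.morphologyEx(m,cv2.MORPH_CLOSE,np.ones((close,close)))
    cs=cv2.findContours(m,cv2.RETR_EXTERNAL,cv2.CHAIN_APPROX_NONE)[0]
    k=max(cs,key=cv2.contourArea)[:,0]
    P=plane(C,k,z)[:,:2]*1000
    (c,wh,a)=cv2.minAreaRect(P.astype(np.float32))
    if wh[0]<wh[1]: wh=wh[::-1];a+=90
    return k.mean(0),np.round(c,1),np.round(wh,1),round((a+90)%180-90,1)  # long side angle, deg
def hsv(im): return cv2.cvtColor(im,cv2.COLOR_RGB2HSV).astype(int)
E
python3 - <<'E'
from h import *
Z=np.load("top0.npz");im,d=Z["im"],Z["d"];C=cam("top");H=hsv(im);h,s,v=H[...,0],H[...,1],H[...,2]
i=im.astype(int)
red=((h<5)|(h>174))&(s>200)&(v>150)
print("red",blob(C,red,.113,(355,200,400,230)))
white=(s<80)&(v>130)
print("mould",blob(C,white,.072,(235,200,315,285),9))
blue=(h>95)&(h<125)&(s>120)
print("plug",blob(C,blue,.072,(250,220,300,265),9))
yel=(h>22)&(h<32)&(s>80)
print("stand",blob(C,(h>14)&(h<32)&(s>80)&(v>150),.042,(345,190,397,245),3))
for nm,q in dict(handle=(377,213),mould=(275,241),bat=(176,223),stand=(360,230)).items():
    k=cam("top");u=cv2.undistortPoints(np.float64([[q]]),k[0],k[1])[0,0]; zz=d[q[1],q[0]]
    print(nm,k[3]+k[2]@(np.r_[u,1]*zz), H[q[1],q[0]])
print("bat",plane(C,[[176,223],[147,223],[205,223],[176,195],[176,252]],.018).round(3).tolist())
E
```

```text
red (array([376.75362319, 213.8115942 ]), array([ 522.7, -227.6]), array([76.6, 14. ]), 72.9)
mould (array([274.50537634, 240.87634409]), array([470.7,  12.6]), array([122.6, 121.8]), -18.6)
plug (array([274.45454545, 240.53409091]), array([470.9,  13. ]), array([57.8, 57.4]), -18.8)
stand (array([370.98421053, 216.12105263]), array([ 525.6, -229.6]), array([90.3, 89.9]), 71.7)
handle [ 0.52438895 -0.22775517  0.11545186] [  2 213 222]
mould [0.47307821 0.01169297 0.03560155] [15 43 47]
bat [0.52749428 0.2620942  0.01495642] [ 13 193 218]
stand [ 0.49407784 -0.19915794  0.04019221] [ 21 135 214]
bat [[0.527, 0.261, 0.018], [0.529, 0.336, 0.018], [0.525, 0.188, 0.018], [0.599, 0.262, 0.018], [0.454, 0.261, 0.018]]
```

```bash
python3 -m crank '[[[0,0,0],[0,0,-0.14]],[[0,0,0],[0,0,-0.14]],[[0,0,0],[0,0,-0.14]],[[0,0,0],[0,0,-0.14]],[[0,0,0],[0,0,-0.14]]]'
python3 -m crank '[[[0,0,0],[0,0,-0.131]],[[4,1,0],[0,0,0]],[[4,1,0],[0,0,0]],[[4,1,0],[0,0,0]],[[4,1,0],[0,0,0]]]'
python3 -m crank '[[[4,1,0],[0,0,0]],[[4,1,0],[0,0,0]],[[4,1,0],[0,0,0]],[[4,1,0],[0,0,0]],[[4,1,0],[0,0,0]]]'
python3 -m crank '[[[4,1,0],[0,0,0]],[[3.85,1.3,0],[0,0,0]],[[0,0,0],[0,0,0]],[[0,0,0],[0,0,0]],[[0,0,0],[0,0,0]]]'
cat > w.py <<'E'
import sys
from h import *
o=monitor.get_obs();im,d=optics.grab_frame("wrist");n=sys.argv[1]
cv2.imwrite(f"pics/{n}.png",im[:,:,::-1]);np.savez(n+".npz",im=im,d=d,**o)
R=Ro.from_rotvec(o["orientation"]).as_matrix()
print(o["tcp_pos"].round(4),"xaz",np.degrees(np.arctan2(R[1,0],R[0,0])).round(2),"z",R[:,2].round(4),"q",o["joints"].round(2),o["clock"])
E
python3 w.py w1
```

```text
clock: 0.6
tcp_pos: [0.2836, -0.6122, 0.2307]
orientation: [-2.644, -1.694, -0.0]
contact_force: [-0.8, -0.5, 1.1]
grip_width: 0.0852
gripper_force: 0.0
clock: 1.1
tcp_pos: [0.3705, -0.4703, 0.2309]
orientation: [-2.534, -1.856, -0.0]
contact_force: [0.0, -0.3, 0.1]
grip_width: 0.0852
gripper_force: 0.0
clock: 1.6
tcp_pos: [0.4783, -0.2948, 0.231]
orientation: [-2.534, -1.856, 0.001]
contact_force: [0.5, -0.5, -0.9]
grip_width: 0.0852
gripper_force: 0.0
clock: 2.1
tcp_pos: [0.5227, -0.2296, 0.2309]
orientation: [-2.535, -1.855, 0.002]
contact_force: [0.6, -0.1, -0.9]
grip_width: 0.0851
gripper_force: 0.0
[ 0.5227 -0.2296  0.2309] xaz 72.38 z [-1.1e-03 -4.0e-04 -1.0e+00] q [ 0.57  0.33 -0.33  1.79  0.12  1.04 -0.11] 2.1
```

View pics/w1.png

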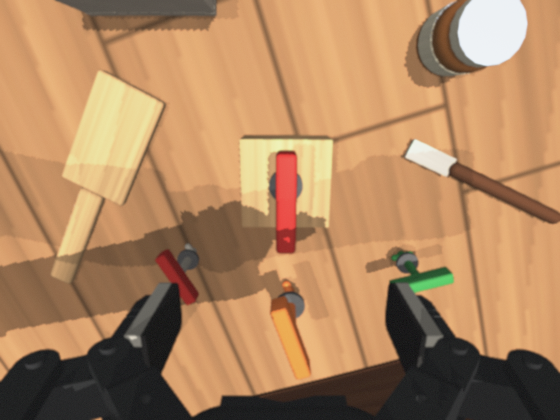

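The wrist view shows the red T-bar at (286,200) centred over the stand, lined up with the fingers. The orange look-alike is well behind it at (290,335).

```bash
python3 - <<'E'
from h import *
Z=np.load("w1.npz");im=Z["im"];C=cam("wrist",Z);H=hsv(im);h,s,v=H[...,0],H[...,1],H[...,2]
red=((h<6)|(h>172))&(s>170)&(v>190)
print("red",blob(C,red,.113,(260,130,320,270)))
print("stand",blob(C,((h>16)&(h<30)&(v>120))|red|(s<60),.042,(230,125,345,235),9))
E
```

```text
red (array([285.86592179, 191.29608939]), array([ 528.2, -218.5]), array([58.2, 14. ]), 73.0)
stand (array([288.1972973 , 181.37297297]), array([ 525.1, -229. ]), array([89.7, 86.4]), 72.0)
```

```bash
python3 -m crank '[[[0.1,0.15,4],[0,0,0]],[[0,0,4],[0,0,0]],[[0,0,3],[0,0,0]],[[0,0,2],[0,0,0]],[[0,0,1.8],[0,0,0]]]'
python3 -m crank '[[[0,0,0],[0,0,0]],[[0,0,0],[0,0,0]],[[0,0,0],[0,0,0]],[[0,0,0],[0,0,0]],[[0,0,0],[0,0,0]]]' 0 80
python3 -m crank '[[[0,0,0],[0,0,0]],[[0,0,0],[0,0,0]],[[0,0,0],[0,0,0]],[[0,0,0],[0,0,0]],[[0,0,0],[0,0,0]]]'
```

```text
clock: 2.65
tcp_pos: [0.5239, -0.2294, 0.0818]
orientation: [-2.536, -1.853, 0.002]
contact_force: [0.5, -0.1, -0.5]
grip_width: 0.085
gripper_force: 0.0
clock: 3.15
tcp_pos: [0.5256, -0.2282, 0.0844]
orientation: [2.533, 1.856, 0.001]
contact_force: [-3.1, -0.6, 6.0]
grip_width: 0.0149
gripper_force: 77.8
clock: 3.65
tcp_pos: [0.5257, -0.2282, 0.0844]
orientation: [2.533, 1.856, 0.0]
contact_force: [-2.8, 1.0, 6.1]
grip_width: 0.0152
gripper_force: 78.1
```

```bash
python3 -m crank '[[[0,0,-1],[0,0,0]],[[0,0,-2],[0,0,0]],[[0,0,-2],[0,0,0]],[[0,0,-2],[0,0,0]],[[0,0,-3],[0,0,0]]]'
python3 -m crank '[[[0,0,-3],[0,0,0]],[[0,0,-3],[0,0,0]],[[0,0,0],[0,0,0]],[[0,0,0],[0,0,0]],[[0,0,0],[0,0,0]]]'
python3 w.py w2; python3 - <<'E'
from h import *
im,d=optics.grab_frame("top");np.savez("top2.npz",im=im,d=d)
im2,d=optics.grab_frame("scene");np.savez("sc2.npz",im=im2,d=d)
cv2.imwrite("pics/t2.png",cv2.resize(im[190:290,220:420],None,fx=4,fy=4,interpolation=3)[:,:,::-1])
E
```

```text
clock: 4.15
tcp_pos: [0.5242, -0.2275, 0.1835]
orientation: [-2.532, -1.856, 0.002]
contact_force: [-0.2, -0.0, -1.5]
grip_width: 0.0148
gripper_force: 78.0
clock: 4.65
tcp_pos: [0.5243, -0.2277, 0.2421]
orientation: [-2.533, -1.856, 0.002]
contact_force: [0.2, 0.3, -2.1]
grip_width: 0.0146
gripper_force: 78.3
[ 0.5243 -0.2277  0.2421] xaz 72.47 z [-2.2e-03  7.0e-04 -1.0e+00] q [ 0.57  0.32 -0.34  1.78  0.12  1.07 -0.11] 4.65
```

View pics/w2.png

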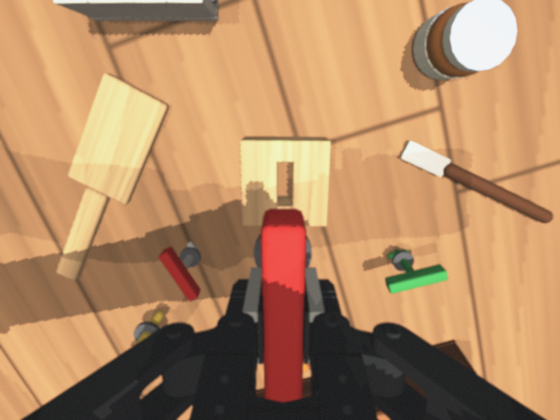

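The rod hangs upright in the fingers at (283,300), and the empty slot in the stand shows at (285,185). Next I'll locate the rod axis in the hand and the plug slot.

```bash
python3 - <<'E'
from h import *
Z=np.load("w2.npz");im=Z["im"];C=cam("wrist",Z);H=hsv(im);h,s,v=H[...,0],H[...,1],H[...,2]
red=((h<6)|(h>172))&(s>170)&(v>100)
z=Z["tcp_pos"][2]+.0286
m=red.copy();m[:,:250]=0;m[:,320:]=0
col=m[:,276:292].sum(1);rows=np.where(col>8)[0];print(rows.min(),rows.max(),[im[q,283].tolist() for q in (208,215,225,240,395,402)])
# front end edges: the front face visible below? top edge row
R=Ro.from_rotvec(Z["orientation"]).as_matrix()
for q in range(206,240,5): print(q,(R.T@(plane(C,[[283,q]],z)[0]-Z["tcp_pos"])*1000).round(1),H[q,283])
print(rows.max(),(R.T@(plane(C,[[283,rows.max()+.5]],z)[0]-Z["tcp_pos"])*1000).round(1))
for n in("top2",):
    Z=np.load(n+".npz");im=Z["im"];C=cam("top");H=hsv(im);h,s,v=H[...,0],H[...,1],H[...,2]
    print("brass",blob(C,(h>18)&(h<35)&(s>100)&(v>100),.072,(255,225,295,260),7))
    print("plug",blob(C,(h>95)&(h<125)&(s>120),.072,(245,215,305,270),9))
E
```

```text
210 400 [[194, 143, 102], [123, 37, 36], [177, 51, 48], [240, 84, 76], [153, 46, 44], [84, 34, 34]]
206 [ 46.5   0.2 -28.6] [ 15 112 195]
211 [ 44.8   0.2 -28.6] [  1 184 118]
216 [ 43.    0.2 -28.6] [  1 181 124]
221 [ 41.2   0.2 -28.6] [  1 185 127]
226 [ 39.4   0.2 -28.6] [  1 189 205]
231 [ 37.6   0.2 -28.6] [  1 181 240]
236 [ 35.8   0.2 -28.6] [  1 174 240]
400 [-37.1   0.2 -28.6]
brass (array([274.48275862, 240.46551724]), array([471.2,  12.7]), array([37.5, 37.1]), -18.3)
plug (array([274.43181818, 240.53409091]), array([471.,  13.]), array([57.8, 57.6]), -18.8)
```

View pics/t2.png

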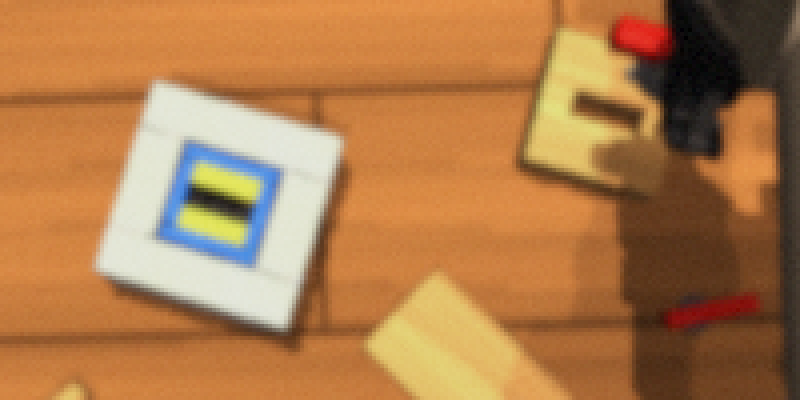

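The crop shows the plug's slot running the same way as the stand's slot, at azimuth about 71.3°. So I need only a small turn before insertion. I'll stop 60 mm short and take a wrist view.

```bash
python3 -m crank '[[[0,0,0],[0,0,0.021]],[[3,-2.55,0],[0,0,0]],[[3,-2.55,0],[0,0,0]],[[3,-2.55,0],[0,0,0]],[[3,-2.55,0],[0,0,0]]]'
python3 -m crank '[[[3,-2.55,0],[0,0,0]],[[0,0,0],[0,0,0]],[[0,0,0],[0,0,0]],[[0,0,0],[0,0,0]],[[0,0,0],[0,0,0]]]'
python3 w.py w3; cat > pl.py <<'E'
from h import *
import sys
Z=np.load(sys.argv[1]+".npz");im=Z["im"];C=cam("wrist",Z);H=hsv(im);h,s,v=H[...,0],H[...,1],H[...,2]
roi=(150,0,420,300)
print("brass",blob(C,(h>20)&(h<35)&(s>120)&(v>90),.072,roi,25))
print("plug",blob(C,(h>95)&(h<125)&(s>100)&(v>80),.072,roi,35))
print("mould",blob(C,(s<70)&(v>140),.072,roi,25))
E
python3 pl.py w3
```

```text
clock: 5.3
tcp_pos: [0.4664, -0.0801, 0.243]
orientation: [-2.554, -1.828, 0.0]
contact_force: [0.1, 1.2, -2.0]
grip_width: 0.0145
gripper_force: 78.4
clock: 5.8
tcp_pos: [0.453, -0.0461, 0.2431]
orientation: [-2.555, -1.827, 0.0]
contact_force: [-0.1, 0.8, -2.1]
grip_width: 0.0145
gripper_force: 78.5
[ 0.453  -0.0461  0.2431] xaz 71.13 z [-2.e-04 -0.e+00 -1.e+00] q [ 0.39  0.13 -0.46  2.02  0.07  1.01 -0.43] 5.8Traceback (most recent call last):
  File "pl.py", line 5, in <module>
    print("brass",blob(C,(h>20)&(h<35)&(s>120)&(v>90),.072,roi,25))
                  ~~~~^^^^^^^^^^^^^^^^^^^^^^^^^^^^^^^^^^^^^^^^^^^^
  File "h.py", line 22, in blob
    k=max(cs,key=cv2.contourArea)[:,0]
      ~~~^^^^^^^^^^^^^^^^^^^^^^^^
ValueError: max() iterable argument is empty
```

View pics/w3.png

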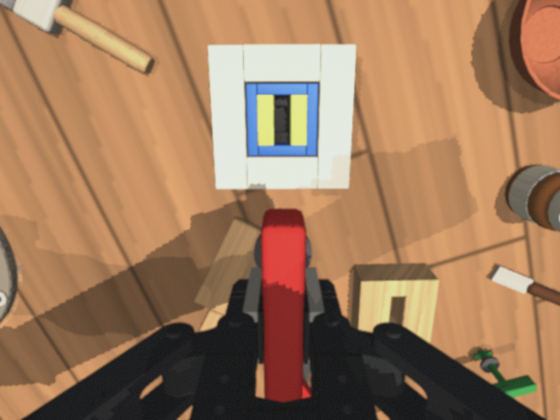

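The plug and its slot are at (282,120), with the slot along the tool's x. I'll loosen the brass mask and measure.

```bash
sed -i 's/(s>120)&(v>90)/(s>80)\&(v>120)/; s/roi=.*/roi=(200,30,370,200)/' pl.py; sed -i 's/^print("brass".*/print(H[118,265],H[118,300],H[118,282]);print("slot",blob(C,(v<75),.072,(262,85,305,150),3));print("brass",blob(C,(h>20)\&(h<40)\&(s>80)\&(v>120),.072,(245,80,320,160),25))/' pl.py; python3 pl.py w3
```

```text
[ 32 106 234] [ 32 104 234] [10 11 67]
slot (array([281.70588235, 118.76470588]), array([472.5,  13.5]), array([38.2, 12. ]), 70.7)
brass (array([281.72251309, 119.37172775]), array([472.1,  13.2]), array([41. , 40.7]), -18.9)
plug (array([281.63669065, 118.48201439]), array([472.1,  13.2]), array([60.1, 59.8]), -18.9)
mould (array([281.62765957, 114.28546099]), array([472.1,  12.9]), array([120.9, 120.4]), -18.8)
```

```bash
python3 -m crank '[[[3,-0.05,0],[0,0,0]],[[3.13,-0.06,2],[0,0,0]],[[0,0,3.4],[0,0,0]],[[0,0,2.4],[0,0,0]],[[0,0,0.6],[0,0,0]]]'
python3 -m crank '[[[0,0,0],[0,0,0]],[[0,0,0.3],[0,0,0]],[[0,0,0.3],[0,0,0]],[[0,0,0.3],[0,0,0]],[[0,0,0],[0,0,0]]]'
python3 w.py w4;python3 -c "
from bench import monitor;o=monitor.get_obs();print(o['contact_force'],o['moment'])"
```

```text
clock: 6.35
tcp_pos: [0.4698, 0.0128, 0.1567]
orientation: [-2.552, -1.827, 0.007]
contact_force: [-0.5, -0.7, -1.6]
grip_width: 0.0144
gripper_force: 78.4
clock: 6.85
tcp_pos: [0.4715, 0.0134, 0.1504]
orientation: [2.553, 1.83, 0.0]
contact_force: [0.2, 0.2, -2.4]
grip_width: 0.0151
gripper_force: 78.4
[0.4715 0.0134 0.1504] xaz 71.25 z [ 3.e-04 -1.e-04 -1.e+00] q [ 0.26  0.29 -0.49  2.08  0.19  0.81 -0.67] 6.85
[-0.30036767  0.20829112 -1.57387877] [-0.02623711 -0.01434951  0.05482373]
```

```bash
python3 -m crank '[[[-0.05,0,0.3],[0,0,0]],[[0,0,0.3],[0,0,0]],[[0,0,0.3],[0,0,0]],[[0,0,0.3],[0,0,0]],[[0,0,0],[0,0,0]]]'
python3 -m crank '[[[0,0,0.2],[0,0,0]],[[0,0,0.2],[0,0,0]],[[0,0,0],[0,0,0]]]'
```

```text
clock: 7.4
tcp_pos: [0.471, 0.013, 0.1378]
orientation: [-2.553, -1.83, 0.001]
contact_force: [0.1, -1.0, -2.0]
grip_width: 0.015
gripper_force: 78.5
clock: 7.7
tcp_pos: [0.4711, 0.013, 0.134]
orientation: [-2.553, -1.83, 0.001]
contact_force: [-0.0, -0.6, -1.8]
grip_width: 0.0147
gripper_force: 78.5
```

```bash
python3 -m crank '[[[0,0,0.4],[0,0,0]],[[0,0,0.4],[0,0,0]],[[0,0,0.4],[0,0,0]],[[0,0,0],[0,0,0]]]'
python3 -m crank '[[[0,0,0.1],[0,0,0]],[[0,0,0.1],[0,0,0]],[[0,0,0],[0,0,0]],[[0,0,0],[0,0,0]]]'
```

```text
clock: 8.1
tcp_pos: [0.4709, 0.013, 0.1217]
orientation: [-2.553, -1.83, 0.001]
contact_force: [0.3, -0.1, -1.9]
grip_width: 0.0148
gripper_force: 78.5
clock: 8.5
tcp_pos: [0.4713, 0.013, 0.1204]
orientation: [2.553, 1.83, 0.0]
contact_force: [-0.1, -0.7, -1.7]
grip_width: 0.015
gripper_force: 78.5
```

```bash
python3 -m crank '[[[0,0,0.1],[0,0,0]],[[0,0,0],[0,0,0]],[[0,0,0],[0,0,0]]]'; python3 -m crank '[[[0,0,0.1],[0,0,0]],[[0,0,0],[0,0,0]],[[0,0,0],[0,0,0]]]'
```

```text
clock: 8.8
tcp_pos: [0.4713, 0.013, 0.1194]
orientation: [2.553, 1.83, 0.0]
contact_force: [0.3, -0.1, -1.5]
grip_width: 0.015
gripper_force: 78.5
clock: 9.1
tcp_pos: [0.4716, 0.0131, 0.1188]
orientation: [2.553, 1.83, 0.001]
contact_force: [-0.8, 0.3, 4.7]
grip_width: 0.015
gripper_force: 79.7
```

```bash
python3 -m crank '[[[0,0,0.033],[0,0,0.105]],[[0,0,0.033],[0,0,0.105]],[[0,0,0.033],[0,0,0.105]],[[0,0,0.033],[0,0,0.105]],[[0,0,0.033],[0,0,0.105]]]'; python3 -c "
from bench import monitor;o=monitor.get_obs();print(o['contact_force'],o['moment'])"
```

```text
clock: 9.6
tcp_pos: [0.4734, 0.0126, 0.1178]
orientation: [2.942, 1.097, 0.006]
contact_force: [1.2, -0.5, 3.0]
grip_width: 0.0144
gripper_force: 79.2
[ 1.24461866 -0.46060369  2.95427526] [-0.1728299  -0.46084764 -0.01753542]
```

```bash
python3 -m crank '[[[0,0,0.033],[0,0,0.105]],[[0,0,0.033],[0,0,0.105]],[[0,0,0.033],[0,0,0.105]],[[0,0,0.033],[0,0,0.105]],[[0,0,0.033],[0,0,0.105]]]'; python3 -c "
from bench import monitor;o=monitor.get_obs();print(o['contact_force'],o['moment'])"
python3 -m crank '[[[0,0,0.033],[0,0,0.105]],[[0,0,0.033],[0,0,0.105]],[[0,0,0.033],[0,0,0.105]],[[0,0,0.033],[0,0,0.105]],[[0,0,0.033],[0,0,0.105]]]'; python3 -c "
from bench import monitor;o=monitor.get_obs();print(o['contact_force'],o['moment'],o['joints'])"
```

```text
clock: 10.1
tcp_pos: [0.4715, 0.0128, 0.115]
orientation: [3.127, 0.297, 0.001]
contact_force: [0.4, -0.4, -1.9]
grip_width: 0.0148
gripper_force: 78.6
[ 0.37707109 -0.40001755 -1.88851939] [-0.25915907 -0.24553357  0.03401243]
clock: 10.6
tcp_pos: [0.4726, 0.0129, 0.1144]
orientation: [-3.097, 0.524, -0.004]
contact_force: [-0.2, -1.0, 10.7]
grip_width: 0.0144
gripper_force: 80.2
[-0.20129391 -1.0291125  10.73255062] [-0.37609734  0.19248616  0.07591466] [-0.04052213  0.31252629 -0.13950355  2.12809646  0.06717579  0.7023488
 -2.13079835]
```

Screwed in: a 90.4° turn with about 5 mm of advance and the collar seated. Now I'll pull.

```bash
python3 -m crank '[[[0,0,-0.2],[0,0,0]],[[0,0,-0.2],[0,0,0]],[[0,0,-0.2],[0,0,0]],[[0,0,-0.2],[0,0,0]],[[0,0,-0.2],[0,0,0]]]'
python3 -m crank '[[[0,0,-0.5],[0,0,0]],[[0,0,-0.5],[0,0,0]],[[0,0,-0.5],[0,0,0]],[[0,0,-0.5],[0,0,0]],[[0,0,-0.5],[0,0,0]]]'
python3 -c "
from bench import monitor;o=monitor.get_obs();print(o['contact_force'],o['moment'])"
```

```text
clock: 11.1
tcp_pos: [0.4703, 0.0129, 0.1228]
orientation: [3.098, -0.517, -0.003]
contact_force: [1.0, -0.3, -7.2]
grip_width: 0.0149
gripper_force: 78.0
clock: 11.6
tcp_pos: [0.4711, 0.0131, 0.1488]
orientation: [3.099, -0.518, -0.0]
contact_force: [-0.6, -0.4, -6.6]
grip_width: 0.015
gripper_force: 78.1
[-0.57608145 -0.41756189 -6.60770725] [-0.04573612  0.06812625 -0.02806202]
```

```bash
python3 -m crank '[[[0,0,-1],[0,0,0]],[[0,0,-1],[0,0,0]],[[0,0,-1.5],[0,0,0]],[[0,0,-1.5],[0,0,0]],[[0,0,-1],[0,0,0]]]'
python3 -m crank '[[[0,0,-0.5],[0,0,0]],[[0,0,0],[0,0,0]],[[0,0,0],[0,0,0]],[[0,0,0],[0,0,0]]]'
python3 - <<'E'
from h import *
for n in("top","scene"):
    im,d=optics.grab_frame(n);np.savez(n+"5.npz",im=im,d=d)
cv2.imwrite("pics/s5.png",cv2.resize(im[110:310,160:420],None,fx=3,fy=3)[:600,:,::-1])
E
python3 w.py w5
```

```text
clock: 12.1
tcp_pos: [0.4718, 0.0131, 0.21]
orientation: [-3.098, 0.518, -0.003]
contact_force: [0.5, 0.2, -6.4]
grip_width: 0.0144
gripper_force: 78.3
clock: 12.5
tcp_pos: [0.4707, 0.013, 0.2126]
orientation: [3.098, -0.518, -0.002]
contact_force: [-0.1, -0.5, -7.7]
grip_width: 0.0148
gripper_force: 78.3
[0.4708 0.013  0.2128] xaz -18.98 z [-1.2e-03 -1.0e-04 -1.0e+00] q [-0.03  0.17 -0.15  2.04  0.03  0.94 -2.09] 12.6
```

View pics/s5.png

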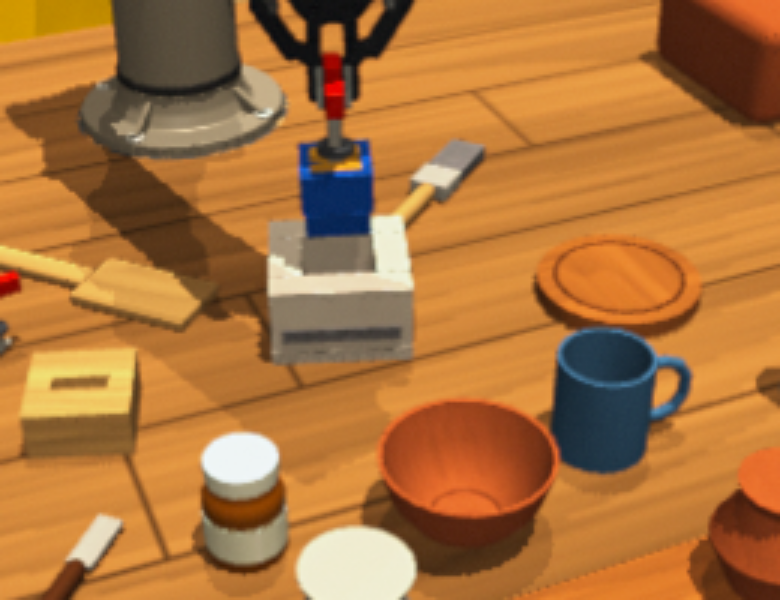

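The scene view shows the plug hanging upright at (335,185) in the crop, clear of the mould. The bat is at (620,285) and the path to it is free. Carrying it over now.

```bash
python3 -m crank '[[[-0.1,-1,0],[0,0,0]],[[-0.2,-2,0],[0,0,0]],[[-0.35,-3,0],[0,0,0]],[[-0.35,-3,0],[0,0,0]],[[-0.35,-3,0],[0,0,0]]]'
python3 -m crank '[[[-0.35,-3,0],[0,0,0]],[[-0.35,-3,0],[0,0,0]],[[-0.35,-3,0],[0,0,0]],[[-0.3,-2.5,0],[0,0,0]],[[-0.16,-1.35,0],[0,0,0]]]'
python3 -m crank '[[[0,-0.5,0],[0,0,0]],[[0,0,0],[0,0,0]],[[0,0,0],[0,0,0]],[[0,0,0],[0,0,0]]]'
python3 w.py w6; python3 - <<'E'
from h import *
im,d=optics.grab_frame("top");np.savez("top6.npz",im=im,d=d)
Z=np.load("top0.npz");C=cam("top");H=hsv(Z["im"]);h,s,v=H[...,0],H[...,1],H[...,2]
print(H[223,176],H[190,150])
m=np.zeros_like(h,np.uint8);m[190:260,140:212]=((h<13)&(s>170))[190:260,140:212]
print("bat",blob(C,m,.018,(140,190,212,260),9))
E
```

```text
clock: 13.15
tcp_pos: [0.4977, 0.133, 0.2133]
orientation: [-3.098, 0.518, -0.0]
contact_force: [0.1, -0.5, -6.6]
grip_width: 0.0148
gripper_force: 78.3
clock: 13.65
tcp_pos: [0.5246, 0.2611, 0.2131]
orientation: [-3.098, 0.513, 0.001]
contact_force: [-0.4, 0.7, -6.1]
grip_width: 0.0144
gripper_force: 78.4
clock: 14.05
tcp_pos: [0.5267, 0.2603, 0.2133]
orientation: [3.097, -0.521, -0.0]
contact_force: [-0.4, -0.1, -6.5]
grip_width: 0.015
gripper_force: 78.4
[0.5267 0.2603 0.2133] xaz -19.09 z [-2.0e-04 -1.1e-03 -1.0e+00] q [-0.37  0.37 -0.25  1.78  0.11  1.01 -2.56] 14.05
[ 13 193 218] [ 13 173 198]
bat (array([173.41860465, 222.41860465]), array([530.7, 266.9]), array([169.4, 149.8]), 45.5)
```

```bash
python3 -m crank '[[[0,-0.1,1],[0,0,0]],[[0,0,2],[0,0,0]],[[0,0,2],[0,0,0]],[[0,0,1.5],[0,0,0]],[[0,0,0.7],[0,0,0]]]'
python3 -m crank '[[[0,0,0.5],[0,0,0]],[[0,0,0.2],[0,0,0]],[[0,0,0.1],[0,0,0]],[[0,0,0.1],[0,0,0]],[[0,0,0.1],[0,0,0]]]'
python3 -m crank '[[[0,0,0.1],[0,0,0]],[[0,0,0.1],[0,0,0]],[[0,0,0.1],[0,0,0]],[[0,0,0.1],[0,0,0]],[[0,0,0],[0,0,0]]]'
python3 -m crank '[[[0,0,0],[0,0,0]],[[0,0,0],[0,0,0]]]'
```

```text
clock: 14.65
tcp_pos: [0.526, 0.2623, 0.1393]
orientation: [3.097, -0.518, -0.004]
contact_force: [0.2, -0.4, -7.0]
grip_width: 0.0148
gripper_force: 78.3
clock: 15.15
tcp_pos: [0.5273, 0.2632, 0.1319]
orientation: [-3.098, 0.518, -0.001]
contact_force: [-0.5, 0.5, -7.1]
grip_width: 0.0149
gripper_force: 78.3
clock: 15.65
tcp_pos: [0.527, 0.2634, 0.1275]
orientation: [-3.098, 0.517, -0.0]
contact_force: [-0.7, 0.7, -5.4]
grip_width: 0.0145
gripper_force: 78.6
clock: 15.85
tcp_pos: [0.527, 0.2633, 0.1275]
orientation: [-3.098, 0.518, -0.0]
contact_force: [-1.3, 1.4, -5.1]
grip_width: 0.0146
gripper_force: 78.7
```

Touchdown is just starting at about 0.127, as predicted. I'll lower it until the collar seats on the brass.

```bash
python3 -m crank '[[[0,0,0.1],[0,0,0]],[[0,0,0.1],[0,0,0]],[[0,0,0.1],[0,0,0]],[[0,0,0],[0,0,0]],[[0,0,0],[0,0,0]]]'
python3 -m crank '[[[0,0,0.1],[0,0,0]],[[0,0,0.1],[0,0,0]],[[0,0,0],[0,0,0]],[[0,0,0],[0,0,0]]]'
```

```text
clock: 16.35
tcp_pos: [0.5272, 0.2629, 0.1245]
orientation: [-3.098, 0.518, -0.001]
contact_force: [-0.7, 0.7, -1.5]
grip_width: 0.015
gripper_force: 79.1
clock: 16.75
tcp_pos: [0.5269, 0.263, 0.1223]
orientation: [3.099, -0.518, -0.0]
contact_force: [0.3, -0.0, -1.4]
grip_width: 0.0146
gripper_force: 79.1
```

```bash
python3 - <<'E'
from h import *
im,d=optics.grab_frame("scene")
cv2.imwrite("pics/s7.png",cv2.resize(im[100:240,300:440],None,fx=4,fy=4)[:,:,::-1])
E
```

```text
(no output)
```

View pics/s7.png

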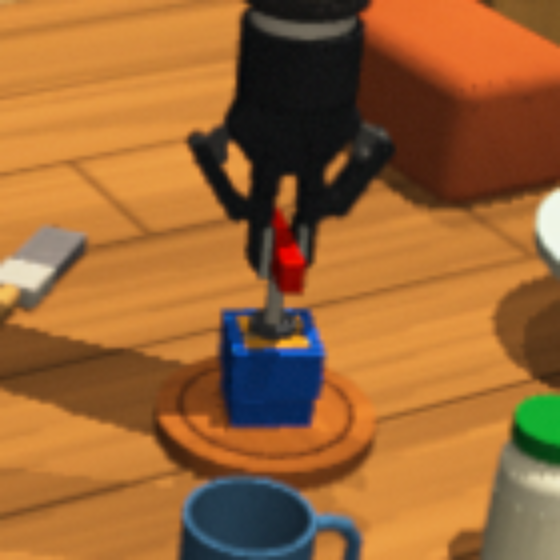

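The plug stands upright at (272,375) in the middle of the bat. I'll seat the collar and then release.

```bash
python3 -m crank '[[[0,0,0.1],[0,0,0]],[[0,0,0],[0,0,0]],[[0,0,0],[0,0,0]]]'
python3 -m crank '[[[0,0,0.08],[0,0,0]],[[0,0,0],[0,0,0]],[[0,0,0],[0,0,0]]]'
```

```text
clock: 17.1
tcp_pos: [0.5269, 0.263, 0.1213]
orientation: [3.099, -0.518, -0.0]
contact_force: [0.2, 0.3, -2.0]
grip_width: 0.0147
gripper_force: 79.1
clock: 17.4
tcp_pos: [0.5269, 0.263, 0.1205]
orientation: [3.099, -0.518, -0.0]
contact_force: [-0.3, 0.4, -2.2]
grip_width: 0.0149
gripper_force: 79.2
```

```bash
python3 -m crank '[[[0,0,0.08],[0,0,0]],[[0,0,0],[0,0,0]],[[0,0,0],[0,0,0]]]'
python3 -m crank '[[[0,0,0.05],[0,0,0]],[[0,0,0],[0,0,0]],[[0,0,0],[0,0,0]]]'
```

```text
clock: 17.7
tcp_pos: [0.527, 0.2631, 0.1204]
orientation: [-3.098, 0.518, -0.001]
contact_force: [-1.6, -2.1, 6.0]
grip_width: 0.0145
gripper_force: 80.0
clock: 18.0
tcp_pos: [0.5271, 0.2631, 0.1204]
orientation: [-3.098, 0.518, -0.001]
contact_force: [-3.5, -0.8, 9.9]
grip_width: 0.0148
gripper_force: 81.0
```

Collar seated. Now I'll ease off the press, reduce the grip, open and rise.

```bash
python3 -m crank '[[[0,0,-0.1],[0,0,0]],[[0,0,0],[0,0,0]]]' - 20
python3 -m crank '[[[0,0,0],[0,0,0]],[[0,0,0],[0,0,0]],[[0,0,0],[0,0,0]],[[0,0,0],[0,0,0]],[[0,0,0],[0,0,0]]]' 5 20
python3 -m crank '[[[0,0,-1],[0,0,0]],[[0,0,-2],[0,0,0]],[[0,0,-3],[0,0,0]],[[0,0,-4],[0,0,0]],[[0,0,-4],[0,0,0]]]'
python3 -m crank '[[[0,0,0],[0,0,0]],[[0,0,0],[0,0,0]],[[0,0,0],[0,0,0]]]'
python3 - <<'E'
from h import *
im,d=optics.grab_frame("scene")
cv2.imwrite("pics/s8.png",cv2.resize(im[60:360,180:480],None,fx=2,fy=2)[:,:,::-1])
E
```

```text
clock: 18.2
tcp_pos: [0.5271, 0.2631, 0.1205]
orientation: [-3.098, 0.518, -0.001]
contact_force: [-1.0, 0.0, 2.9]
grip_width: 0.0148
gripper_force: 79.9
clock: 18.7
tcp_pos: [0.527, 0.263, 0.1202]
orientation: [-3.099, 0.518, -0.0]
contact_force: [0.3, 0.1, 0.3]
grip_width: 0.0501
gripper_force: 0.0
clock: 19.2
tcp_pos: [0.5266, 0.2629, 0.2622]
orientation: [3.099, -0.518, -0.0]
contact_force: [0.9, 0.8, -0.8]
grip_width: 0.0505
gripper_force: 0.0
clock: 19.5
tcp_pos: [0.5264, 0.2625, 0.2595]
orientation: [3.097, -0.518, -0.002]
contact_force: [-0.3, 0.7, 0.2]
grip_width: 0.0498
gripper_force: 0.0
```

View pics/s8.png

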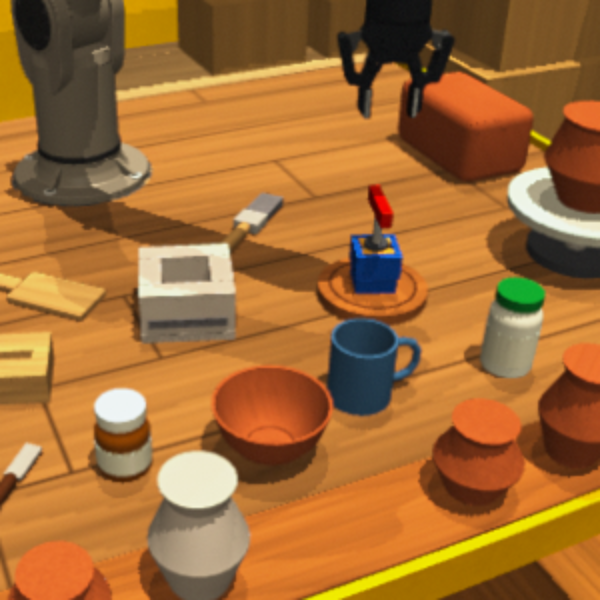

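The plug stands upright mid-bat at (375,262) with the rod still screwed in. The gripper is clear and the other things look undisturbed.

```bash
python3 -c "
from bench import r
print(r.hand_in())"
```

```text
the job is handed in; nothing more can be done
None
```

The plug is out of the mould and standing upright near the middle of the bat with the rod still screwed in; I handed the job in at about 19.5 s, and no verdict came back.

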